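# Close the desiccant pot and hold the cover over the scale's junction housing

### The job

First twist the orange screw cap inside the open grey housing clockwise until it stops. Then pick up the blue cover plate by its black grip bar and hold it level about 15 mm above the housing's four brass screw bosses, with its four holes lined up so that each threaded hole shows whole through the plate, ready for a colleague to start the screws. Do not let the plate touch the housing at any time, leave everything else where it is, and finish while still holding the plate there: do not put it down.

Things in the scene. Friction and masses are not known exactly. Their poses are not given: they have to be found in the camera images.
- housing: Open-topped grey scale junction housing, fixed to the bench, 190 (x) x 150 (y) mm, walls 4 mm thick and 58 mm high, its four bosses 60 mm high. Origin at the centre of its underside on the bench; z up, x along its long side. A cable gland sticks 16 mm out of its -y side. Inside, besides the pot and the bosses, only a load-cell beam and a circuit board lower than 25 mm.
- housing_rim (a point): Point in the housing's middle at the height of the boss tops (60 mm above the bench), with the housing's axes.
- boss0 (a point): Centre of the top of the boss at housing x -80, y -60 mm, 60 mm above the bench: a grey post 18 mm across with a 15 mm brass face and a dark 6 mm threaded hole.
- boss1 (a point): The same at housing x +80, y -60 mm.
- boss2 (a point): The same at housing x +80, y +60 mm.
- boss3 (a point): The same at housing x -80, y +60 mm.
- cap (a joint): Turn of the orange screw cap on the desiccant pot, rad: it starts loose, somewhere between 0 and 0.35, grows as the cap is turned clockwise seen from above, and stops at 1.4 (fully home). The cap stays where it is left, turns with about 0.06 N m and does not rise or sink.
- cap_top (a point): Centre of the cap's top, 54 mm above the bench in the middle of the housing. Round ribbed cap, 40 mm across over the ribs (39 mm gripped), 26 mm high, vertical axis, standing on a white pot 48 mm across; a white line on its top shows its turn. About 70 mm free from its axis to the nearest housing wall.
- cover: Loose blue metal cover plate, 190 (x) x 150 (y) x 5 mm, about 0.4 kg, lying flat on the bench beside the housing, either side of it. Origin at the centre of its underside; z up, x along its long side. Four round 14 mm holes at x +-80, y +-60 mm, like the bosses. It fits either way round.
- cover_grip (a point): Grip point in the middle of the black bar on the plate, 27 mm above the plate's underside. The bar is 80 mm long along the plate's x, 16 mm wide along its y, and stands 32 mm above the plate (its top 37 mm above the underside); rigidly fixed to it, and the plate balances under it.
- hole0 (a point): Centre of the plate's hole at plate x -80, y -60 mm, on the underside.
- hole1 (a point): The same at plate x +80, y -60 mm.
- hole2 (a point): The same at plate x +80, y +60 mm.
- hole3 (a point): The same at plate x -80, y +60 mm.
- weight_brass: Bystander: brass test weight, 42 mm across, 62 mm high, standing between the robot and the work. Origin under its centre.
- weight_steel: Bystander: steel-grey test weight, 54 mm across, 80 mm high, beyond the work. Origin under its centre.
- cleaner: Bystander: white bottle with a red cap, 54 mm across, 140 mm high, beyond the work. Origin under its centre.
- screw_dish: Bystander: dark open dish, 84 mm across, 28 mm high, beyond the work. Origin under its centre.
- screwdriver: Bystander: screwdriver lying on the bench at the left.
- wrench: Bystander: wrench lying on the bench at the right.

How it is judged:
By the outcome, as a careful person would: the job done as asked, in the order asked, and still so for the second after the job is handed in, while the arm keeps its last pose, push and grip.
It also fails if it takes over 58 s, if anything falls off the work surface, if the arm or the gripper's body presses on something with over 40 N, if the wrist force passes 120 N, or if a joint passes its speed limit or range.

### The arm

A 6-joint arm with a two-finger parallel gripper is mounted at the origin on the work surface. World frame = base frame: x ahead of the robot, y to its left, z up, the work surface at z = 0. Lengths are in m, angles in rad, forces in N, time in s.
With the tool pointing down it reaches from about 0.35 to 0.775 m from the base axis. Payload 5.5 kg.
Tool frame: the origin (TCP) lies between the finger pads; the fingertips stand 22 mm ahead of it and the grasp point (between the pads) lies 3 mm ahead of it; z points along the fingers, y is the line along which they close (so a half turn about z gives the same grasp; the last joint's range is limited). The gripper opens to 85 mm and grips with 20 to 120 N. Pads are 22 mm wide; open, the fingers measure 114 mm over their backs; the gripper's body (76 mm by 85 mm) begins 54 mm behind the grasp point. The pads swing forward as they close: fully open they stand 13 mm farther back than shut.
Start: joints at [-1.448, 0.313, 0.046, 1.304, 0, 1.431], TCP at [0.149, -0.555, 0.253] pointing down, gripper open.
Joint ranges: [-2.76, 2.76], [-0.86, 1.69], [-1.03, 1.26], [-2.2, 2.34], [-1.47, 1.5], [-3.14, 3.14]. Speed limits (rad/s): [2.57, 2.57, 3.14, 3.14, 3.14, 3.14].

### API

Orientations are given as a unit quaternion [w, x, y, z].
In Python, from workcell import env gives the robot as it stands.
- The arm moves only by the shell command python3 nudge.py FILE [OPENING] [FORCE], which reads ROWS from the file FILE. ROWS is a JSON list of rows, 1 to 8 of them, each an object with the fields sx, sy, sz (the shift in parts of the range, where 1.0 means 0.75 m), ax, ay, az (a rotation vector in a scale on which 1.0 is pi rad); a field left out counts as zero; each row is the pose to reach, as a shift and turn from the pose commanded when the command began, along the tool's axes at that moment; what a row does not reach only later rows make up. A row lasts 1/8 s, in which the tool goes at most 0.0625 m and 0.188 rad, less where a joint would pass 70% of its speed; a pose out of reach is approached as far as the arm can. OPENING is the finger opening in m, set as the command begins (- or left out keeps the last). The fingers move at their own pace and stop on an object; FORCE is the grip in N (left out, the last holds). Time passes only in rows, so rows that do not move let the fingers close. It prints the time, the measured TCP pose, the force, the opening and the grip force at its end. Input that does not fit is refused with a message, and nothing moves.
- env.get_state(): the state, without advancing time (a new reading comes with each control period).
- env.read_camera(name): name is "side" or "top" or "wrist"; returns a dict with "image" (400x640x3 uint8, red, green, blue), "K" (3x3 intrinsics, pixels), "R" (3x3) and "t" (3): a world point X has camera coordinates R X + t. Camera axes: x right, y down, z forward; pixel columns grow to the right and rows downward; lengths in m; the calibration is good to about 2 mm. A picture is of the moment at which its call begins. There is no depth.
- env.hand_in(): hands the job in; it is judged then, once.
The state is a dict: "clock": time; "joint_pos": joint angles; "qvel": joint speeds; "tau": joint torques, N m; "tcp_pos": TCP position; "orientation": TCP orientation; "wrist_force": force on the tool from outside, world axes, zero at the start; "ft_torque": the same for the moment, N m; "finger_gap": finger opening in m; "grip_force": force on a finger pad.
Only numpy, scipy, OpenCV 4.12 (cv2) and the standard library are available. Lean on these libraries where they do the work, as an engineer would, in place of code of your own. Each camera call takes 0.05 s, during which the arm holds its last target. There are 200 camera calls.

## Working session

There is one attempt and no reset: what is moved stays moved. The work goes in short steps, Python scripts to look and compute and a shell command to move; the robot and the scene stay as the last step left them, time stands still between calls to the robot, and variables do not carry over. Pictures are saved under pics/ and viewed, at most 10 in all, crops included, and the job is handed in when it is done.

```bash
ls; mkdir -p pics; cat > h.py <<'E'
import numpy as np, cv2
from workcell import env
def save(name,fn):
    c=env.read_camera(name); cv2.imwrite('pics/'+fn,c['image'][:,:,::-1]); np.savez('pics/'+fn[:-4]+'.npz',**{k:c[k] for k in('image','K','R','t')}); return c
def ray(c,uv,z):
    d=c['R'].T@np.linalg.solve(c['K'],np.array([uv[0],uv[1],1.])); o=-c['R'].T@c['t']
    return o+d*(z-o[2])/d[2]
def proj(c,X):
    p=c['K']@(c['R']@np.asarray(X)+c['t']); return p[:2]/p[2]
E
python3 - <<'E'
from h import *
c=save('top','top0.png'); print(c['K'],-c['R'].T@c['t'])
s=save('side','side0.png'); print(-s['R'].T@s['t'])
print(env.get_state())
E
```

```text
nudge.py
pics
workcell.py
[[367.2233621    0.         314.7661754 ]
 [  0.         367.2233621  199.98988904]
 [  0.           0.           1.        ]] [ 0.47000485 -0.02008501  1.11878016]
[ 0.51231117 -0.75814202  0.94784315]
{'clock': 0.1, 'joint_pos': array([-1.44761870e+00,  3.13904830e-01,  4.51065401e-02,  1.30358887e+00,
       -1.05177852e-05,  1.43120150e+00]), 'qvel': array([-0.00066907, -0.00124122,  0.00334949,  0.00057072, -0.00113714,
        0.00083006]), 'tau': array([ 1.84880315e-03, -4.81727993e+01,  2.99242973e+01,  1.28089564e-02,
       -8.04079968e-05,  1.21002498e-05]), 'tcp_pos': array([ 0.1493013 , -0.55485484,  0.25251536]), 'orientation': array([-7.95433129e-04,  9.91380925e-01,  1.31008509e-01,  1.27047059e-06]), 'wrist_force': array([-0.6539567 , -0.29920808, -0.2145027 ]), 'ft_torque': array([-0.01912187,  0.04022139,  0.00295447]), 'grip_force': 0.0, 'finger_gap': 0.08541938657845233}
```

View pics/top0.png

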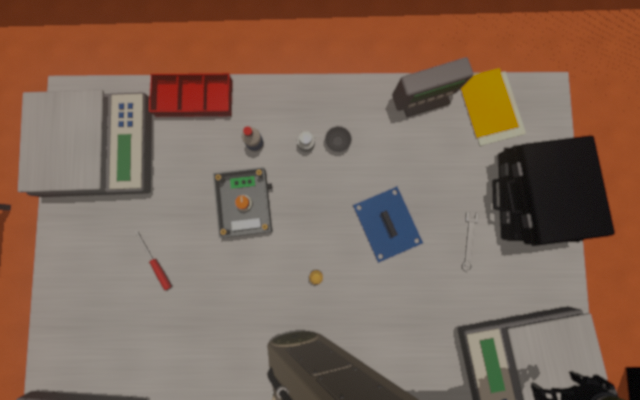

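View pics/side0.png

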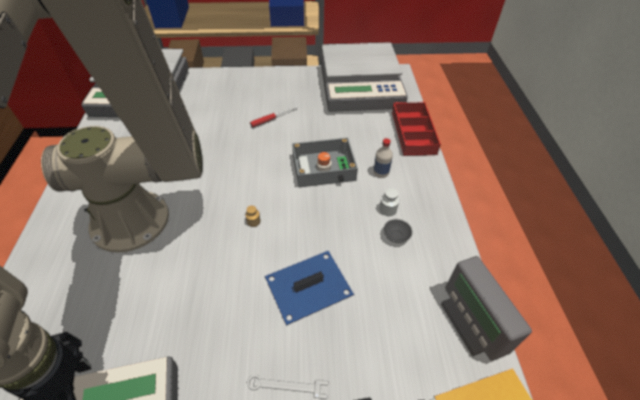

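The top view shows the housing at about (243,203) with its gland to the right (-y) and the orange cap at (243,203). The blue plate is at (388,224), turned by about 20°, with the black bar in its middle. The brass weight is at (316,277). In the side view the housing is at (324,162) and the plate at (309,287).

```bash
cat >> h.py <<'E'
def load(fn):
    d=np.load('pics/'+fn); return {k:d[k] for k in d}
def blob(c,lo,hi,box=None,big=True):
    h=cv2.cvtColor(c['image'],cv2.COLOR_RGB2HSV); m=cv2.inRange(h,np.array(lo),np.array(hi))
    if box is not None:
        z=np.zeros_like(m); x0,y0,x1,y1=box; z[y0:y1,x0:x1]=255; m&=z
    cs,_=cv2.findContours(m,cv2.RETR_EXTERNAL,cv2.CHAIN_APPROX_NONE)
    cs=sorted(cs,key=cv2.contourArea,reverse=True); return m,cs
def cen(k):
    M=cv2.moments(k); return np.array([M['m10'],M['m01']])/M['m00']
def target(p,yaw):
    """shift in tool axes + rz to tool-down pose at p with tool-y axis at world yaw"""
    from scipy.spatial.transform import Rotation as Ro
    s=env.get_state(); q=s['orientation']; R=Ro.from_quat([q[1],q[2],q[3],q[0]])
    y=np.array([np.cos(yaw),np.sin(yaw),0]); z=np.array([0,0,-1.]); T=np.column_stack([np.cross(y,z),y,z])
    return np.round(R.inv().apply(np.asarray(p)-s['tcp_pos']),4), np.round((R.inv()*Ro.from_matrix(T)).as_rotvec(),3)
E
python3 - <<'E'
from h import *
t=load('top0.npz'); s=load('side0.npz')
for n,c,ob,bb in(('top',t,(232,190,254,215),(340,170,440,280)),('side',s,(312,146,336,172),(250,240,370,330))):
    m,cs=blob(c,(5,130,100),(20,255,255),ob); print(n,'cap',cen(cs[0]),cv2.contourArea(cs[0]),ray(c,cen(cs[0]),0.05))
    m,cs=blob(c,(100,110,50),(125,255,255),bb); 
    hull=cv2.convexHull(cs[0]); P=np.array([ray(c,p[0],0.005)[:2] for p in hull],np.float32)
    print(cv2.minAreaRect(P*1000))
m,cs=blob(t,(0,0,0),(180,150,110),(205,160,280,245)); r=cv2.minAreaRect(cs[0]);print(r)
P=np.array([ray(t,p[0],0.058)[:2] for p in cv2.convexHull(cs[0])],np.float32); print(cv2.minAreaRect(P*1000))
b=cv2.resize(t['image'][155:285,195:455],None,fx=3,fy=3,interpolation=cv2.INTER_CUBIC); cv2.imwrite('pics/crop0.png',b[:,:,::-1])
E
```

```text
top cap [241.86190476 202.44126984] 105.0 [0.5824357  0.19328817 0.05      ]
((518.9783935546875, -239.6457977294922), (180.63162231445312, 141.27627563476562), 22.647146224975586)
side cap [323.20449898 157.75051125] 81.5 [0.5812967  0.19051703 0.05      ]
((517.6554565429688, -241.15188598632812), (182.83432006835938, 142.8035888671875), 22.83292579650879)
((244.81268310546875, 204.00193786621094), (69.10323333740234, 57.49787139892578), 84.64418029785156)
((578.5624389648438, 182.9030303955078), (200.49191284179688, 167.3267059326172), 6.4044880867004395)
```

View pics/crop0.png

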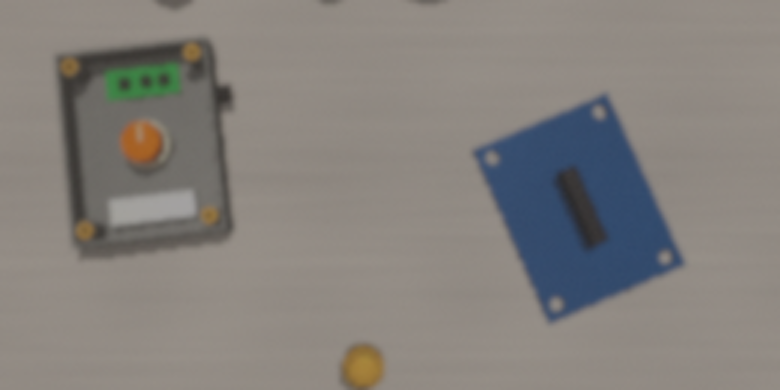

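The crop shows the cap at (142,142) with its white line pointing up (about world +x). The bosses are at (70,67), (192,52), (85,230) and (210,215), so the housing's yaw is about 6°. The plate's holes are at (491,158), (599,112), (665,258) and (556,304), and its bar is at (582,207).

```bash
python3 - <<'E'
from h import *
print(target([0.582,0.191,0.25],np.deg2rad(88)))
E
```

```text
(array([ 0.6116, -0.6079,  0.0036]), array([-0.000e+00, -2.000e-03, -2.844e+00]))
```

Units first: shifts go in shares of 0.75 m and turns go in shares of pi rad. So -0.32 m / 0.75 = -0.4267, -0.28 m / 0.75 = -0.3733, -1.44 rad / 3.1416 = -0.4584.

```bash
echo '[{"sx":0.0533,"sy":-0.0533,"az":-0.0573},{"sx":0.1067,"sy":-0.1067,"az":-0.1146},{"sx":0.16,"sy":-0.16,"az":-0.1719},{"sx":0.2133,"sy":-0.2133,"az":-0.2292},{"sx":0.2667,"sy":-0.2667,"az":-0.2865},{"sx":0.32,"sy":-0.32,"az":-0.3438},{"sx":0.3733,"sy":-0.3733,"az":-0.4011},{"sx":0.4267,"sy":-0.4267,"az":-0.4584}]' > path.dat && python3 nudge.py path.dat 0.085
python3 - <<'E'
from h import *
print(target([0.582,0.191,0.25],np.deg2rad(88)))
E
```

```text
clock: 1.1
tcp_pos: [0.3757, -0.1614, 0.2532]
orientation: [0.0, 0.657, 0.754, -0.0]
wrist_force: [1.4, -1.1, -0.4]
finger_gap: 0.0846
grip_force: 0.0
(array([0.3208, 0.2527, 0.0032]), array([-0.   ,  0.   , -1.398]))
```

In the tool's units: 0.32 m / 0.75 = 0.4267, 0.28 m / 0.75 = 0.3733, -1.4 rad / 3.1416 = -0.4456.

```bash
echo '[{"sx":0.0533,"sy":0.042,"az":-0.0557},{"sx":0.1067,"sy":0.084,"az":-0.1114},{"sx":0.16,"sy":0.1267,"az":-0.1671},{"sx":0.2133,"sy":0.168,"az":-0.2228},{"sx":0.2667,"sy":0.2107,"az":-0.2785},{"sx":0.32,"sy":0.252,"az":-0.3342},{"sx":0.3733,"sy":0.2933,"az":-0.3899},{"sx":0.4267,"sy":0.336,"az":-0.4456}]' > path.dat && python3 nudge.py path.dat
echo '[{},{}]' > path.dat && python3 nudge.py path.dat
python3 - <<'E'
from h import *
c=save('wrist','w1.png'); print(target([0.582,0.191,0.25],np.deg2rad(88)), -c['R'].T@c['t'],c['K'][0,0],proj(c,[.582,.191,.054]))
print(env.get_state()['joint_pos'])
E
```

```text
clock: 2.1
tcp_pos: [0.5834, 0.1888, 0.2528]
orientation: [-0.0, 0.016, 1.0, -0.0]
wrist_force: [1.1, 0.1, 0.7]
finger_gap: 0.0849
grip_force: 0.0
clock: 2.35
tcp_pos: [0.5824, 0.1871, 0.2525]
orientation: [-0.001, 0.02, 1.0, -0.0]
wrist_force: [-0.1, -0.1, 0.0]
finger_gap: 0.0849
grip_force: 0.0
(array([0.0005, 0.0044, 0.0029]), array([-0.001, -0.001, -0.005])) [0.51544473 0.18997244 0.37321506] 285.2854713665881 [324.17220768 181.82229483]
[ 1.79067519e-01  3.86921534e-01  1.50665856e-01  1.33588940e+00
 -3.78379517e-04  2.19107231e-01]
```

View pics/w1.png

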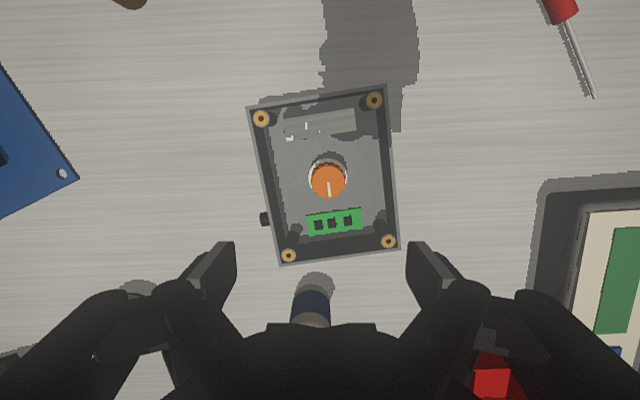

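The wrist view shows all four bosses, at (261,118), (373,100), (388,242) and (288,255). The cap is at (328,181), and its white line runs down to (329,195). The gland is at (265,218).

```bash
cat >> h.py <<'E'
def fit(W,L):
    """2D rigid pose of local points L (n,2) to world W: centre of frame, yaw, residuals"""
    W=np.asarray(W);L=np.asarray(L,float);w=W.mean(0);l=L.mean(0)
    H=(L-l).T@(W-w); a=np.arctan2(H[0,1]-H[1,0],H[0,0]+H[1,1]); R=np.array([[np.cos(a),-np.sin(a)],[np.sin(a),np.cos(a)]])
    t=w-R@l; return t,np.rad2deg(a),np.round((W-(L@R.T+t))*1000,1)
LB=np.array([[-.08,-.06],[.08,-.06],[.08,.06],[-.08,.06]])
def spots(c,guess,lo,hi,r=9):
    out=[]
    for g in guess:
        b=(int(g[0]-r),int(g[1]-r),int(g[0]+r+1),int(g[1]+r+1)); m,cs=blob(c,lo,hi,b); out.append(np.array(cv2.minEnclosingCircle(cs[0])[0]) if cs else None)
    return out
E
python3 - <<'E'
from h import *
w=load('w1.npz'); t=load('top0.npz')
# local order boss0(-x,-y),1(+x,-y),2(+x,+y),3(-x,+y)
gw=[(261,118),(288,255),(388,242),(373,100)]
gt=[(195+210/3,155+215/3),(195+192/3,155+52/3),(195+70/3,155+67/3),(195+85/3,155+230/3)]
for n,c,g in(('w',w,gw),('t',t,gt)):
    p=spots(c,g,(10,90,110),(28,255,255),9 if n=='w' else 5); W=[ray(c,q,.06)[:2] for q in p]
    print(n,np.round(p,1).tolist(),*fit(W,LB))
m,cs=blob(w,(3,150,120),(18,255,255),(305,155,350,205)); q,r=cv2.minEnclosingCircle(cs[0]); print(q,r,ray(w,q,.05),ray(w,cen(cs[0]),.054))
E
```

```text
w [[260.8, 118.1], [288.0, 255.4], [388.0, 241.4], [373.9, 99.9]] [0.58252859 0.19513739] 6.507619092671476 [[-0.3 -0. ]
 [ 0.4 -0.2]
 [ 0.3  0.2]
 [-0.4  0. ]]
t [[264.5, 226.5], [258.5, 171.8], [217.6, 176.6], [222.8, 231.5]] [0.58452851 0.19430053] 6.51996504378078 [[-0.6 -0.5]
 [ 0.5  0.1]
 [ 0.5  0.1]
 [-0.4  0.2]]
(327.6596984863281, 180.51309204101562) 17.23702621459961 [0.58144636 0.1950882  0.05      ] [0.58114735 0.19513382 0.054     ]
```

```bash
python3 - <<'E'
from h import *
print(target([0.583,0.1948,0.052],np.deg2rad(88)))
E
```

```text
(array([-0.0006,  0.0084,  0.2009]), array([-0.001, -0.001, -0.005]))
```

In the tool's units: 0.17 m / 0.75 = 0.2267, 0.16 m / 0.75 = 0.2133.

```bash
echo '[{"sy":0.0107,"sz":0.0533},{"sy":0.0107,"sz":0.12},{"sy":0.0107,"sz":0.1733},{"sy":0.0107,"sz":0.2133},{"sy":0.0107,"sz":0.2267},{"sy":0.0107,"sz":0.2267}]' > path.dat && python3 nudge.py path.dat
python3 - <<'E'
from h import *
print(target([0.583,0.1948,0.052],np.deg2rad(88)))
E
```

```text
clock: 3.15
tcp_pos: [0.583, 0.1944, 0.0836]
orientation: [-0.0, 0.02, 1.0, -0.0]
wrist_force: [0.7, 0.4, 0.3]
finger_gap: 0.0847
grip_force: 0.0
(array([0.    , 0.0004, 0.0316]), array([-0.   , -0.   , -0.005]))
```

In the tool's units: 0.031 m / 0.75 = 0.0413, 0.03 m / 0.75 = 0.04.

```bash
echo '[{"sz":0.0267},{"sz":0.04},{"sz":0.0413}]' > path.dat && python3 nudge.py path.dat && echo '[{},{},{},{},{},{}]' > path.dat && python3 nudge.py path.dat 0.03 35
python3 -c "
from h import *
s=env.get_state();print(s['ft_torque'],s['joint_pos'])"
```

```text
clock: 3.52
tcp_pos: [0.5833, 0.1951, 0.0526]
orientation: [0.0, 0.02, 1.0, -0.0]
wrist_force: [-0.8, -1.0, 0.0]
finger_gap: 0.0851
grip_force: 0.0
clock: 4.28
tcp_pos: [0.5837, 0.195, 0.0531]
orientation: [0.001, 0.019, 1.0, -0.0]
wrist_force: [-1.0, -2.6, 5.4]
finger_gap: 0.0381
grip_force: 35.0
[-0.41626805  0.22473717  0.0522896 ] [ 1.92366991e-01  5.15017203e-01 -1.60367219e-01  8.94357898e-01
 -6.73966940e-04  2.31344833e-01]
```

In the tool's units: 0.9 rad / 3.1416 = 0.2865.

```bash
echo '[{"az":0.0318},{"az":0.07},{"az":0.1082},{"az":0.1464},{"az":0.1846},{"az":0.2228},{"az":0.261},{"az":0.2865}]' > path.dat && python3 nudge.py path.dat
python3 -c "
from h import *
s=env.get_state();print(s['ft_torque'],s['joint_pos'][5])"
echo '[{"az":0.0191},{"az":0.0382},{"az":0.0382}]' > path.dat && python3 nudge.py path.dat
python3 -c "
from h import *
s=env.get_state();print(s['ft_torque'],s['joint_pos'][5])"
```

```text
clock: 5.28
tcp_pos: [0.5836, 0.195, 0.0531]
orientation: [0.001, 0.454, 0.891, 0.0]
wrist_force: [-2.2, -1.8, 5.9]
finger_gap: 0.0374
grip_force: 35.1
[-0.49279662  0.29349325  0.06844073] 1.134180554881355
clock: 5.65
tcp_pos: [0.5837, 0.195, 0.0531]
orientation: [0.001, 0.505, 0.863, 0.0]
wrist_force: [-2.3, -2.1, 5.5]
finger_gap: 0.038
grip_force: 35.1
[-0.39795436  0.34782413 -0.05892701] 1.2519072212830278
```

In the tool's units: 0.08 rad / 3.1416 = 0.0255.

```bash
T='from h import *
s=env.get_state();print(s["ft_torque"],s["joint_pos"][5],s["tau"][5])'
echo '[{"az":0.0127},{"az":0.0255},{"az":0.0255}]' > path.dat && python3 nudge.py path.dat | tail -1; python3 -c "$T"
echo '[{"az":0.0127},{"az":0.0255},{"az":0.0255}]' > path.dat && python3 nudge.py path.dat | tail -1; python3 -c "$T"
echo '[{"az":0.0127},{"az":0.0255},{"az":0.0255}]' > path.dat && python3 nudge.py path.dat | tail -1; python3 -c "$T"
```

```text
grip_force: 35.1
[-0.3865586   0.29976083 -0.01144353] 1.3317763742389448 0.03282493678852916
grip_force: 35.1
[-0.36153126  0.35495246 -0.10262479] 1.411780977250471 0.03282396588474512
grip_force: 35.1
[-0.33880295  0.33754411 -0.07282205] 1.4917764978052646 0.03280211007222533
```

In the tool's units: 0.06 rad / 3.1416 = 0.0191.

```bash
T='from h import *
s=env.get_state();print(s["ft_torque"],s["joint_pos"][5],s["tau"][5])'
echo '[{"az":0.0127},{"az":0.0191},{"az":0.0191}]' > path.dat && python3 nudge.py path.dat | tail -1; python3 -c "$T"
echo '[{"az":0.0127},{"az":0.0191},{"az":0.0191}]' > path.dat && python3 nudge.py path.dat | tail -1; python3 -c "$T"
echo '[{"az":0.0127},{"az":0.0191},{"az":0.0191}]' > path.dat && python3 nudge.py path.dat | tail -1; python3 -c "$T"
```

```text
grip_force: 35.1
[-0.39884112  0.26027326 -0.08429133] 1.5516347659884706 -0.018029215279966593
grip_force: 35.1
[-0.39560776  0.2741561   0.29296724] 1.6109115394245213 0.3386260103434324
grip_force: 35.2
[-0.05352203  0.30236043  0.0944903 ] 1.6716775794149261 0.11065792758017778
```

In the tool's units: 0.04 rad / 3.1416 = 0.0127.

```bash
T='from h import *
s=env.get_state();print(s["ft_torque"],s["joint_pos"][5],s["tau"][5])'
echo '[{},{}]' > path.dat && python3 nudge.py path.dat 0.03 60| tail -2; python3 -c "$T"
echo '[{"az":0.0064},{"az":0.0127},{"az":0.0127}]' > path.dat && python3 nudge.py path.dat | tail -1; python3 -c "$T"
echo '[{"az":0.0064},{"az":0.0127},{"az":0.0127}]' > path.dat && python3 nudge.py path.dat | tail -1; python3 -c "$T"
```

```text
finger_gap: 0.0371
grip_force: 59.4
[-0.07670323  0.32399038  0.12956445] 1.6714917042708188 0.08825734024867415
grip_force: 59.3
[-0.13056805  0.29549448  1.23767809] 1.7092722883172253 1.262502260506153
grip_force: 60.0
[0.65203982 0.25106439 0.82627941] 1.7503264730211083 0.8478914201259613
```

In the tool's units: -0.2 m / 0.75 = -0.2667, -0.06 m / 0.75 = -0.08.

```bash
echo '[{},{},{},{}]' > path.dat && python3 nudge.py path.dat 0.085 | tail -2
echo '[{"sz":-0.0267},{"sz":-0.08},{"sz":-0.16},{"sz":-0.2133},{"sz":-0.2667},{"sz":-0.2667}]' > path.dat && python3 nudge.py path.dat
python3 - <<'E'
from h import *
c=save('wrist','w2.png')
p=proj(c,[.583,.1948,.054]); print(p)
im=c['image']; h=cv2.cvtColor(im,cv2.COLOR_RGB2HSV)
w=load('w1.npz')
for c in(w,c):
    p=proj(c,[.583,.1948,.054]); x0,y0=int(p[0]-25),int(p[1]-25)
    h=cv2.cvtColor(c['image'],cv2.COLOR_RGB2HSV)[y0:y0+50,x0:x0+50]
    o=cv2.inRange(h,(3,150,120),(18,255,255)); cs,_=cv2.findContours(o,cv2.RETR_EXTERNAL,cv2.CHAIN_APPROX_NONE); k=cv2.convexHull(max(cs,key=cv2.contourArea))
    m=np.zeros_like(o); cv2.fillPoly(m,[k],255); m=cv2.erode(m,np.ones((3,3))); wl=m&cv2.inRange(h,(0,0,140),(180,110,255))
    ys,xs=np.nonzero(wl); q=[ray(c,(x+x0,y+y0),.054)[:2] for x,y in zip(xs,ys)]
    ctr=ray(c,np.array(cv2.minEnclosingCircle(k)[0])+[x0,y0],.052)[:2]; d=np.mean(q,0)-ctr; print(len(q),ctr,np.rad2deg(np.arctan2(d[1],d[0])),np.linalg.norm(d))
print(target([0.518,-0.24,0.25],np.deg2rad(112.7)))
E
```

```text
finger_gap: 0.0851
grip_force: 0.0
clock: 10.15
tcp_pos: [0.5851, 0.1955, 0.2564]
orientation: [0.002, 0.703, 0.711, 0.003]
wrist_force: [-0.3, -1.0, 0.2]
finger_gap: 0.0851
grip_force: 0.0
[318.72362638 180.88478972]
43 [0.58103795 0.19505653] 4.3593952535612495 0.009439861375633926
43 [0.58242794 0.19582629] -75.65032255951338 0.008988024850537997
(array([-0.4345, -0.0714,  0.0035]), array([ 0.003,  0.003, -1.955]))
```

View pics/w2.png

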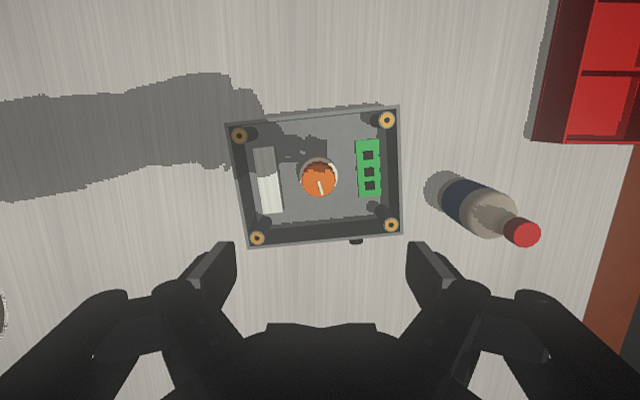

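The wrist view shows the cap at (318,177) with its line now turned to about (320,190), i.e. 80° (1.40 rad) clockwise. Together with the 1.2 N m at the stop, this means the cap is home. The bosses are at (239,135), (387,120), (391,225) and (257,238). Next I go to the plate.

In the tool's units: -0.38 m / 0.75 = -0.5067, -0.24 m / 0.75 = -0.32, -1.44 rad / 3.1416 = -0.4584.

```bash
echo '[{"sx":-0.0533,"sy":-0.0093,"az":-0.0573},{"sx":-0.12,"sy":-0.02,"az":-0.1146},{"sx":-0.1867,"sy":-0.0307,"az":-0.1719},{"sx":-0.2533,"sy":-0.0413,"az":-0.2292},{"sx":-0.32,"sy":-0.0533,"az":-0.2865},{"sx":-0.3867,"sy":-0.064,"az":-0.3438},{"sx":-0.4533,"sy":-0.0747,"az":-0.4011},{"sx":-0.5067,"sy":-0.084,"az":-0.4584}]' > path.dat && python3 nudge.py path.dat | sed -n 2,3p
python3 - <<'E'
from h import *
print(target([0.518,-0.24,0.25],np.deg2rad(112.7)))
w=load('w2.npz')
p=spots(w,[(257,238),(239,135),(387,120),(391,225)][1:]+[(257,238)],(10,90,110),(28,255,255),9)
# order by proximity to known layout
W=[ray(w,q,.06)[:2] for q in p]; C=np.array([.583,.1948]); a=np.deg2rad(6.5); R=np.array([[np.cos(a),-np.sin(a)],[np.sin(a),np.cos(a)]])
L=[LB[np.argmin(np.linalg.norm(LB@R.T+C-x,axis=1))] for x in W]; print(np.round(p,1).tolist(),L,fit(W,L))
E
```

```text
tcp_pos: [0.5236, -0.1872, 0.2505]
orientation: [-0.001, 0.057, 0.998, 0.0]
(array([-0.0005, -0.0531,  0.0004]), array([ 0.001, -0.002, -0.51 ]))
[[239.2, 135.2], [386.8, 119.9], [390.6, 224.4], [256.5, 237.5]] [array([-0.08,  0.06]), array([0.08, 0.06]), array([ 0.08, -0.06]), array([-0.08, -0.06])] (array([0.58237947, 0.19501524]), np.float64(6.475246440266364), array([[ 0. , -0. ],
       [ 0.2,  0. ],
       [-0. ,  0.2],
       [-0.2, -0.2]]))
```

In the tool's units: -0.053 m / 0.75 = -0.0707, -0.05 m / 0.75 = -0.0667, -0.51 rad / 3.1416 = -0.1623.

```bash
echo '[{"sy":-0.0333,"az":-0.0541},{"sy":-0.0667,"az":-0.1082},{"sy":-0.0707,"az":-0.1623},{"sy":-0.0707,"az":-0.1623},{"sy":-0.0707,"az":-0.1623}]' > path.dat && python3 nudge.py path.dat | sed -n 2,3p
python3 - <<'E'
from h import *
c=save('wrist','w3.png')
m,cs=blob(c,(100,110,30),(125,255,255)); P=np.array([ray(c,p[0],.005)[:2] for p in cv2.convexHull(cs[0])],np.float32); print(cv2.minAreaRect(P*1000))
a=np.deg2rad(22.7); R=np.array([[np.cos(a),-np.sin(a)],[np.sin(a),np.cos(a)]]); C=np.array([.518,-.24])
for x in LB@R.T+C: print(proj(c,[*x,.005]).round(1))
print('bar',proj(c,[*C,.037]).round(1), target([*C,.25],a+np.pi/2))
E
```

```text
tcp_pos: [0.5182, -0.2376, 0.2514]
orientation: [-0.001, -0.193, 0.981, 0.001]
((516.9412231445312, -238.8013916015625), (188.09603881835938, 148.77047729492188), 22.680776596069336)
[269.  109.7]
[275.2 231.4]
[362.4 230.8]
[366.5 109. ]
bar [318.1 178.4] (array([ 0.0012, -0.0021,  0.0017]), array([ 0.001, -0.001, -0.007]))
```

View pics/w3.png

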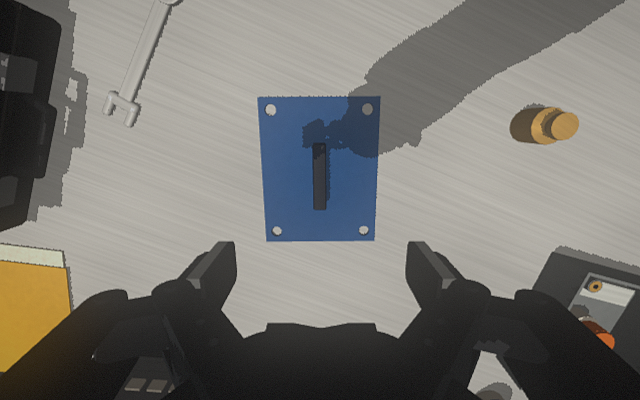

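The wrist view shows the plate's holes at (270,109), (277,230), (363,230) and (367,109), with the bar centred at about (320,176). This is 1–2 mm from my estimate.

```bash
python3 - <<'E'
from h import *
c=load('w3.npz')
p=spots(c,[(270,109),(276,230),(363,230),(367,109)],(0,0,110),(180,80,255),9); W=[ray(c,q,.005)[:2] for q in p]
t,a,r=fit(W,LB); print(np.round(p,1).tolist(),t,a,r)
print(target([*t,.032],np.deg2rad(a+90)))
E
```

```text
[[270.0, 109.5], [277.2, 230.2], [363.5, 229.5], [366.9, 108.6]] [ 0.51643557 -0.23904585] 23.046108395833457 [[ 0.4  0.5]
 [-1.3  0.4]
 [-0.2 -0.7]
 [ 1.1 -0.2]]
(array([ 0.0022, -0.0008,  0.2197]), array([ 0.001, -0.001, -0.013]))
```

In the tool's units: 0.19 m / 0.75 = 0.2533, 0.185 m / 0.75 = 0.2467, -0.008 rad / 3.1416 = -0.0025.

```bash
echo '[{"sx":0.0027,"sy":-0.0013,"sz":0.0533,"az":-0.0025},{"sx":0.0027,"sy":-0.0013,"sz":0.12,"az":-0.0025},{"sx":0.0027,"sy":-0.0013,"sz":0.1867,"az":-0.0025},{"sx":0.0027,"sy":-0.0013,"sz":0.2267,"az":-0.0025},{"sx":0.0027,"sy":-0.0013,"sz":0.2467,"az":-0.0025},{"sx":0.0027,"sy":-0.0013,"sz":0.2533,"az":-0.0025},{"sx":0.0027,"sy":-0.0013,"sz":0.2533,"az":-0.0025}]' > path.dat && python3 nudge.py path.dat 
python3 - <<'E'
from h import *
print(target([.5168,-.239,.032],np.deg2rad(22.8+90)))
E
```

```text
clock: 12.75
tcp_pos: [0.5178, -0.2401, 0.0632]
orientation: [0.001, -0.198, 0.98, -0.001]
wrist_force: [-0.5, -0.7, 0.7]
finger_gap: 0.0853
grip_force: 0.0
(array([0.0005, 0.0014, 0.0311]), array([-0.001,  0.001,  0.001]))
```

In the tool's units: 0.031 m / 0.75 = 0.0413, 0.027 m / 0.75 = 0.036.

```bash
echo '[{"sy":0.0013,"sz":0.02},{"sy":0.0013,"sz":0.036},{"sy":0.0013,"sz":0.0413},{"sy":0.0013,"sz":0.0413}]' > path.dat && python3 nudge.py path.dat | sed -n '2,4p'
echo '[{},{},{},{},{},{},{}]' > path.dat && python3 nudge.py path.dat 0 80
```

```text
tcp_pos: [0.5163, -0.2387, 0.0307]
orientation: [-0.0, -0.198, 0.98, 0.0]
wrist_force: [-0.5, 0.1, -0.3]
clock: 14.12
tcp_pos: [0.517, -0.2391, 0.0318]
orientation: [0.0, -0.198, 0.98, -0.0]
wrist_force: [-0.9, 0.6, 5.7]
finger_gap: 0.0147
grip_force: 79.1
```

In the tool's units: -0.17 m / 0.75 = -0.2267, -0.06 m / 0.75 = -0.08.

```bash
echo '[{"sz":-0.0133},{"sz":-0.04},{"sz":-0.08},{"sz":-0.1333},{"sz":-0.18},{"sz":-0.2133},{"sz":-0.2267},{"sz":-0.2267}]' > path.dat && python3 nudge.py path.dat
python3 - <<'E'
from h import *
print(target([.5827,.195,.2],np.deg2rad(96.5)))
E
```

```text
clock: 15.12
tcp_pos: [0.5166, -0.2389, 0.2011]
orientation: [-0.0, -0.198, 0.98, -0.0]
wrist_force: [-0.1, 0.8, -4.0]
finger_gap: 0.0143
grip_force: 78.4
(array([-0.2295,  0.374 ,  0.0011]), array([-0.   , -0.   ,  0.286]))
```

In the tool's units: 0.258 m / 0.75 = 0.344, 0.22 m / 0.75 = 0.2933, 0.2 rad / 3.1416 = 0.0637.

```bash
echo '[{"sx":-0.0093,"sy":0.0147,"az":0.0032},{"sx":-0.028,"sy":0.0453,"az":0.0095},{"sx":-0.056,"sy":0.0907,"az":0.0159},{"sx":-0.0867,"sy":0.1413,"az":0.0255},{"sx":-0.1173,"sy":0.192,"az":0.035},{"sx":-0.1493,"sy":0.2427,"az":0.0446},{"sx":-0.18,"sy":0.2933,"az":0.0541},{"sx":-0.2107,"sy":0.344,"az":0.0637}]' > path.dat && python3 nudge.py path.dat >/dev/null
echo '[{"sx":-0.0307,"sy":0.0507,"az":0.0095},{"sx":-0.0573,"sy":0.0933,"az":0.0159},{"sx":-0.0773,"sy":0.1253,"az":0.0223},{"sx":-0.0893,"sy":0.1467,"az":0.0255},{"sx":-0.0947,"sy":0.1547,"az":0.0274},{"sx":-0.0947,"sy":0.1547,"az":0.0274},{"sx":-0.0947,"sy":0.1547,"az":0.0274}]' > path.dat && python3 nudge.py path.dat
python3 - <<'E'
from h import *
print(target([.5827,.195,.2],np.deg2rad(96.5)))
c=save('wrist','w4.png'); save('side','s4.png'); save('top','t4.png')
E
```

```text
clock: 17.0
tcp_pos: [0.6084, 0.1871, 0.2012]
orientation: [-0.0, -0.056, 0.998, -0.0]
wrist_force: [-0.6, 1.2, -3.8]
finger_gap: 0.0145
grip_force: 78.4
(array([0.0246, 0.0108, 0.0012]), array([-0.   , -0.   , -0.001]))
```

View pics/w4.png

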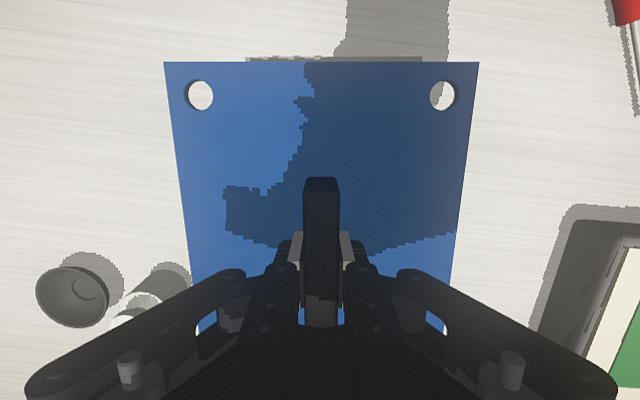

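The wrist view shows the plate held straight. Its near holes are at (200,95) and (442,95), and its far holes are partly hidden at about (200,325) and (442,325). I now close the remaining offset and measure the plate relative to the tool.

In the tool's units: 0.025 m / 0.75 = 0.0333, 0.02 m / 0.75 = 0.0267.

```bash
echo '[{"sx":0.0133,"sy":0.0053},{"sx":0.0267,"sy":0.0107},{"sx":0.0333,"sy":0.0147},{"sx":0.0333,"sy":0.0147},{"sx":0.0333,"sy":0.0147}]' > path.dat && python3 nudge.py path.dat | sed -n 2,4p
python3 - <<'E'
from h import *
from scipy.spatial.transform import Rotation as Ro
c=save('wrist','w5.png'); t=save('top','t5.png'); s=env.get_state(); print(target([.5827,.195,.107],np.deg2rad(96.5)))
q=s['orientation']; R=Ro.from_quat([q[1],q[2],q[3],q[0]]); z=s['tcp_pos'][2]-.0318+.005
# plate outline: wrist far edge and hole ellipses (plate hole rim: not blue, inside plate hull)
m,cs=blob(c,(100,80,20),(130,255,255)); 
for k,g in (('L',(200,95)),('R',(442,95))):
    b=m[g[1]-25:g[1]+25,g[0]-25:g[0]+25]; n,l,st,ce=cv2.connectedComponentsWithStats(255-b); i=1+np.argmax(st[1:,4]); u=ce[i]+[g[0]-25,g[1]-25]
    print(k,u,st[i],(R.inv().apply(ray(c,u,z)-s['tcp_pos'])*1000).round(1))
m,cs=blob(t,(100,90,30),(130,255,255),(190,140,310,270)); h=cv2.convexHull(cs[0]); P=np.array([ray(t,p[0],z)[:2] for p in h],np.float32); print('top rect',cv2.minAreaRect(P*1000),s['tcp_pos'])
print((R.inv().apply(-c['R'].T@c['t']-s['tcp_pos'])*1000).round(1))
E
```

```text
tcp_pos: [0.5828, 0.1962, 0.2015]
orientation: [0.0, -0.057, 0.998, -0.0]
wrist_force: [0.5, 0.2, -4.7]
(array([ 0.0003, -0.001 ,  0.0943]), array([-0.,  0., -0.]))
L [198.43541364  94.58635704] [  9  10  29  31 689] [ 79.6 -59.3  26.8]
R [443.90612245  94.45578231] [ 12   9  31  32 735] [79.8 60.5 26.8]
top rect ((584.291259765625, 193.25973510742188), (186.3245849609375, 143.3107452392578), 6.348175048828125) [0.58282523 0.19606511 0.20126626]
[  67.3    0.4 -120.8]
```

In the tool's units: 0.094 m / 0.75 = 0.1253, 0.093 m / 0.75 = 0.124.

```bash
echo '[{"sy":-0.0013,"sz":0.0133},{"sy":-0.002,"sz":0.04},{"sy":-0.002,"sz":0.0667},{"sy":-0.002,"sz":0.0907},{"sy":-0.002,"sz":0.1067},{"sy":-0.002,"sz":0.1173},{"sy":-0.002,"sz":0.124},{"sy":-0.002,"sz":0.1253}]' > path.dat && python3 nudge.py path.dat >/dev/null
echo '[{},{}]' > path.dat && python3 nudge.py path.dat
python3 - <<'E'
from h import *
print(target([.5827,.1945,.107],np.deg2rad(96.5)))
save('top','t6.png');save('side','s6.png');c=save('wrist','w6.png')
a=c['image'][50:140,160:250]; b=c['image'][50:140,400:490]; t=cv2.imread('pics/t6.png')[160:245,200:290]
sd=cv2.imread('pics/s6.png')[110:200,270:370]
r=lambda i,f:cv2.resize(i,(390,290),interpolation=cv2.INTER_CUBIC)
cv2.imwrite('pics/mix.png',np.vstack([np.hstack([r(a[:,:,::-1],4),r(b[:,:,::-1],4)]),np.hstack([r(t,4),r(sd,4)])]))
E
```

```text
clock: 19.12
tcp_pos: [0.583, 0.1947, 0.1078]
orientation: [0.0, -0.057, 0.998, 0.0]
wrist_force: [0.8, -0.4, -4.0]
finger_gap: 0.0147
grip_force: 78.4
(array([ 0.0004, -0.0001,  0.0008]), array([-0.   ,  0.001, -0.   ]))
```

View pics/mix.png

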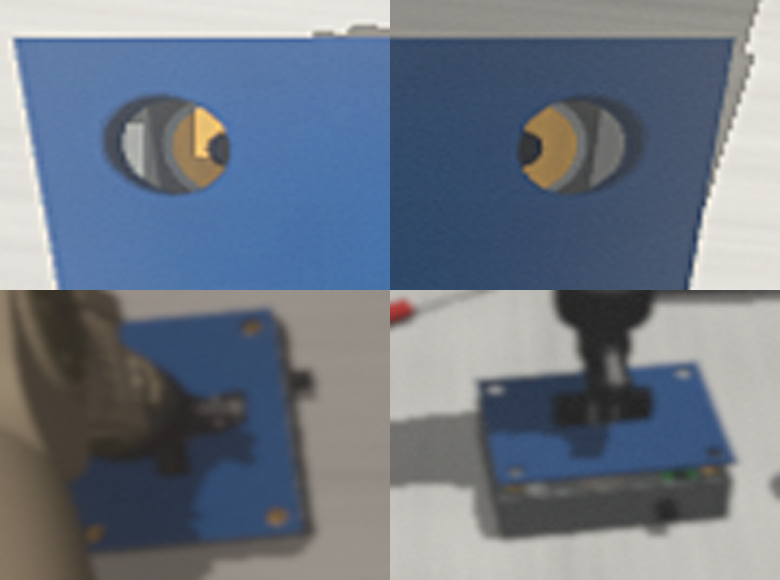

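The mix shows brass and a dark threaded hole in both wrist-visible plate holes, symmetric left and right at about (210,96) and (432,96) in full-image pixels. The top view shows brass in its visible holes and the side view shows a clear gap. I now quantify the alignment.

```bash
python3 - <<'E'
from h import *
c=load('w6.npz'); t=load('t6.npz'); zt=.0755+.005; C=np.array([.583,.1947])
m,_=blob(c,(100,80,20),(130,255,255)); hsv=cv2.cvtColor(c['image'],cv2.COLOR_RGB2HSV)
a=np.deg2rad(6.5); R=np.array([[np.cos(a),-np.sin(a)],[np.sin(a),np.cos(a)]])
for g in((197,95),(445,95)):
    x0,y0=g[0]-30,g[1]-30; b=255-m[y0:y0+60,x0:x0+60]; n,l,st,ce=cv2.connectedComponentsWithStats(b); i=1+np.argmax(st[1:,4]*(st[1:,4]<2500)); u=ce[i]+[x0,y0]
    # brass face: circle fit to its outer-edge points via min-enclosing circle of the brass+thread pixels
    h=hsv[y0:y0+60,x0:x0+60]; br=cv2.inRange(h,(10,90,60),(30,255,255))&np.where(l==i,255,0).astype(np.uint8)
    ys,xs=np.nonzero(br); P=np.array([ray(c,(x+x0,y+y0),.06)[:2] for x,y in zip(xs,ys)]); loc=(P-C)@R
    H=((ray(c,u,zt)[:2]-C)@R*1000).round(1)
    # outer edge in local x (outward extreme) => centre = extreme - 7.5mm; y mid of rows
    print('hole',H,'brass x',(loc[:,0].min()*1000).round(1),loc[:,0].max()*1000,'y',(loc[:,1].min()*1000).round(1),(loc[:,1].max()*1000).round(1))
# top view: brass spots seen through holes vs hole positions
for L in LB:
    X=R@L+C; p=proj(t,[*X,zt]); q=proj(t,[*X,.06]); x,y=int(round(p[0])),int(round(p[1]))
    k,cs=blob(t,(8,90,60),(30,255,255),(x-6,y-6,x+7,y+7)); print(L,p.round(1),q.round(1),[ (cen(z).round(1),cv2.contourArea(z)) for z in cs[:1] if cv2.contourArea(z)>0])
E
```

```text
hole [-79.7 -59.7] brass x -86.8 -74.69039082265907 y -67.1 -60.6
hole [-79.8  60.3] brass x -86.9 -74.82109393488909 y 61.3 67.8
[-0.08 -0.06] [263.2 226.6] [264.2 226.8] [(array([263.5, 226. ]), 2.0)]
[ 0.08 -0.06] [257.3 171.1] [258.4 172.4] []
[0.08 0.06] [215.7 176.1] [217.5 177.3] []
[-0.08  0.06] [220.8 231.7] [222.7 231.9] [(array([221., 231.]), 3.0)]
```

In the tool's units: 0.001 m / 0.75 = 0.0013.

```bash
echo '[{"sz":0.0013},{"sz":0.0013},{"sz":0.0013},{"sz":0.0013}]' > path.dat && python3 nudge.py path.dat
python3 -c "
from workcell import env
print(env.hand_in())"
```

```text
clock: 19.77
tcp_pos: [0.5827, 0.1946, 0.1062]
orientation: [-0.0, -0.057, 0.998, -0.0]
wrist_force: [-0.7, -0.1, -3.9]
finger_gap: 0.0147
grip_force: 78.4
the job is handed in; nothing more can be done
None
```

I twisted the cap clockwise to its stop (about 1.40 rad), then picked up the plate, and I handed the job in at 19.8 s with the arm still holding it level about 15 mm above the bosses, the two holes I could measure within about 0.5 mm of theirs.

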